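# Stir the bead sample and hold the photometer shutter open at the mark

### The arm

A 7-joint arm with a two-finger parallel gripper is mounted at the origin on the work surface. World frame = base frame: x ahead of the robot, y to its left, z up, the work surface at z = 0. Lengths are in m, angles in rad, forces in N, time in s.
With the tool pointing down it reaches from about 0.4 to 0.85 m from the base axis. Payload 10.4 kg.
Tool frame: the origin (TCP) lies at the very end of the fingers, on their centre line; the grasp point (between the pads) lies 19 mm behind it; z points along the fingers, y is the line along which they close (so a half turn about z gives the same grasp; the last joint's range is limited). The gripper opens to 87 mm and grips with 3 to 60 N. Pads are 19 mm wide; open, the fingers measure 117 mm over their backs; the gripper's body (75 mm by 190 mm) begins 51 mm behind the grasp point.
Start: joints at [1.284, 0.332, -0.065, 1.46, 0.022, 1.35, -0.088], TCP at [0.163, -0.603, 0.191] pointing down, gripper open.
Joint ranges: [-2.6, 2.6], [-0.5, 2.12], [-1.47, 1.34], [0.16, 2.42], [-1.27, 4.41], [0.06, 2.06], [-2.6, 2.6]. Speed limits (rad/s): [2.22, 2.22, 2.79, 2.79, 3.14, 3.14, 3.14].

### API

Orientations are given as [roll, pitch, yaw] about the fixed x, y, z axes, in that order (R = Rz(yaw) Ry(pitch) Rx(roll)).
In Python, from cell import * gives the robot as it stands. The module is installed in compiled form; this text tells all that it offers.
- The arm moves only by the tool jog_arm, never from a script. Its argument "rows" is a list of rows, each an object with "travel": the shift along the world's x, y, z in mm, a list of three; "angular": the turn, a rotation vector about the world's x, y, z in rad, a list of three. In form: [{"travel": [dx, dy, dz], "angular": [wx, wy, wz]}, ...]. A call has 1 to 10 rows; each row is the pose to reach, as a shift and turn from the pose commanded when the call began; what a row does not reach only later rows make up. A row lasts 1/12 s, in which the tool goes at most 41.7 mm and 7.16 degrees, less where a joint would pass 70% of its speed; a pose out of reach is approached as far as the arm can. A call with a gripper value outside its range is refused whole. "grip" is the opening, from 0 (shut) to 1 (fully open), set as the call begins (left out, the last holds). The fingers move at their own pace and stop on an object; "newtons" is the grip in N (left out, the last holds). Time passes only in rows, so rows that repeat a pose let the fingers close. It gives the time, the measured TCP pose, the force, the opening and the grip force at its end, in the units of the state.
- get_state(): the state, without advancing time (a new reading comes with each control period).
- grab_frame(name): name is "side" or "top"; returns a dict with "frame" (400x640x3 uint8, red, green, blue), "camera_matrix" (3x3 intrinsics, pixels), "extrinsics" (4x4, takes a point from world to camera coordinates). Camera axes: x right, y up, looking along -z (the intrinsics and any distortion apply to the point x, -y, -z); pixel columns grow to the right and rows downward; lengths in m; the calibration is good to about 2 mm. A picture is of the moment at which its call begins. There is no depth.
- job_done(): hands the job in; it is judged then, once.
The state is a dict: "clock": time; "joint_pos": joint angles; "qvel": joint speeds; "joint_efforts": joint torques, N m; "tcp_pos": TCP position; "orientation": TCP orientation; "ft_force": force on the tool from outside, world axes, zero at the start; "ft_torque": the same for the moment, N m; "opening": opening from 0.0 (shut) to 1.0 (fully open); "grasp_force": force on a finger pad.
Only numpy, scipy, OpenCV 4.12 (cv2) and the standard library are available. Lean on these libraries where they do the work, as an engineer would, in place of code of your own. Each camera call takes 0.05 s, during which the arm holds its last target. There are 200 camera calls.

### The job

Take the stirring rod from its stand and stir the beads in the beaker with it, a couple of full wide turns round, low down so that the beads are really shifted about; then stand the rod tip down in the green jar for used rods and let go of it. Then pull the photometer's spring-return shutter slide out by its black knob until the red pointer stands at the green mark, and finish still holding it there, because the spring shuts it when let go. Keep the beads in the beaker and leave the beaker on its stage and the other things on the bench alone.

Things in the scene. Friction and masses are not known exactly. Their poses are not given: they have to be found in the camera images.
- photometer: Beige bench photometer, fixed. Base plate 260 (x) x 300 (y) x 20 mm; on its far half a housing 120 x 300 mm, top 82 mm above the bench, front face at x = +10 mm. Origin: centre of the underside; +x points to the housing (away from the robot at yaw 0). On the plate: beaker stage at (x -65, y +80), shutter slide at y = -80 mm.
- shutter (a joint): Spring-return shutter slide of the photometer, in m: 0 = in (closed, as it starts), grows as it is pulled straight out of the housing along the photometer's -x, end stop at 0.075. The spring always pulls it back in: 3.6 N at 0 plus 0.09 N per mm; let go, it shuts.
- knob (a point): Top centre of the slide's black upright round knob, diameter 20 mm, top 100 mm above the bench; it rises 44 mm above the flat slide bar (30 mm wide, top 56 mm above the bench). When in, its axis is 60 mm in front of the housing face, the gap behind it clear. A thin red pointer runs from its foot 55 mm to -y, in line with its axis. Axes as the photometer.
- index (a joint): Where the green index clip is set on the scale, in m: the slide's reading (joint shutter) at which the red pointer stands exactly at the green mark. It differs each time and the robot need not touch it.
- mark (a point): The mark: top of the green index clip (4 mm wide green line with a 14 x 8 mm tab) on the white scale of the base plate, 35 mm above the bench, 60 mm to the -y side of the knob's axis. Axes as the photometer; the slide is at the mark when knob and mark have the same x in the photometer's frame.
- beaker: Clear glass beaker, straight wall, outer diameter 100 mm, 95 mm high, wall 3 mm, floor 4 mm thick. Origin: centre of the underside, z up. It stands loose on the photometer's stage, 20 mm above the bench (rim 115 mm above the bench), inside a low collar; there it stays.
- rod: Stirring rod, 170 mm long, white, diameter 10 mm, with a blue grip sleeve of diameter 16 mm over its upper 60 mm, 35 g. Origin: the centre of its lower end (the tip); z runs up along it. Starts upright in the wooden stand, tip 10 mm above the bench; a loose fit, it may lean by 3 degrees.
- rod_tip (a point): Centre of the rod's lower end.
- rod_grip (a point): Point on the rod's axis 145 mm above its tip, in the blue sleeve: a good place to grip from above.
- stand: Wooden rod stand, fixed block 75 x 75 x 55 mm with one central round hole of 13 mm, 45 mm deep, in which the rod starts. Origin: centre of the underside.
- jar: Green glass jar for used rods, fixed, outer diameter 76 mm, 100 mm high, wall 4 mm, floor 8 mm thick, empty. Origin: centre of the underside. A rod let go in it leans on the rim and stays.
- washbottle: Bystander: white wash bottle with a red cap, diameter 70 mm, 190 mm high. Origin: centre of the underside.
- pocketmeter: Bystander: white pocket meter lying flat, 150 (x) x 42 x 24 mm. Origin: centre of the underside.
- dropper: Bystander: small amber bottle, diameter 40 mm, 75 mm high. Origin: centre of the underside.
- bead0_center (a point): One of six chunky beads in the beaker, orange, diameter 20 mm, 11 g. At the start they lie in one loose layer in a ring round the middle of the beaker, whose centre is free. This point: its centre.
- bead1_center (a point): One of six chunky beads in the beaker, orange, diameter 20 mm, 11 g. At the start they lie in one loose layer in a ring round the middle of the beaker, whose centre is free. This point: its centre.
- bead2_center (a point): One of six chunky beads in the beaker, orange, diameter 20 mm, 11 g. At the start they lie in one loose layer in a ring round the middle of the beaker, whose centre is free. This point: its centre.
- bead3_center (a point): One of six chunky beads in the beaker, blue, diameter 20 mm, 11 g. At the start they lie in one loose layer in a ring round the middle of the beaker, whose centre is free. This point: its centre.
- bead4_center (a point): One of six chunky beads in the beaker, blue, diameter 20 mm, 11 g. At the start they lie in one loose layer in a ring round the middle of the beaker, whose centre is free. This point: its centre.
- bead5_center (a point): One of six chunky beads in the beaker, blue, diameter 20 mm, 11 g. At the start they lie in one loose layer in a ring round the middle of the beaker, whose centre is free. This point: its centre.

How it is judged:
On the way, in this order (a step that is already met when the one before it is completed fails the run):
1. the gripped rod, its tip low in the beaker, is on the beaker's +x side (more than 10 mm from the middle) (z of rod_tip in the frame of beaker below 0.035 m and horizontal distance between rod_tip and beaker below 0.05 m and contact force between the fingers and rod above 0.2 N and x of rod_tip in the frame of beaker above 0.01 m).
2. it goes round past a y side, more than 10 mm from the middle (z of rod_tip in the frame of beaker below 0.035 m and horizontal distance between rod_tip and beaker below 0.05 m and contact force between the fingers and rod above 0.2 N and x of rod_tip in the frame of beaker between -0.008 and 0.008 m and (y of rod_tip in the frame of beaker above 0.01 m or y of rod_tip in the frame of beaker below -0.01 m)).
3. on to the -x side (z of rod_tip in the frame of beaker below 0.035 m and horizontal distance between rod_tip and beaker below 0.05 m and contact force between the fingers and rod above 0.2 N and x of rod_tip in the frame of beaker below -0.01 m).
4. round past a y side again (all of step 2).
5. and on to the +x side, with at least one orange and one blue bead shifted by more than 15 mm (all of step 1 and distance of any of bead0_center, bead1_center, bead2_center from where it was at the start of the episode above 0.015 m and distance of any of bead3_center, bead4_center, bead5_center from where it was at the start of the episode above 0.015 m).
6. the rod stands in the green jar, let go (horizontal distance between rod_tip and jar below 0.034 m and z of rod_tip in the frame of jar between 0 and 0.04 m and contact force between the fingers and rod below 0.1 N), for 0.2 s.
7. the fingers hold the shutter slide at the mark (x of knob in the frame of mark between -0.005 and 0.005 m and contact force between the fingers and shutter above 1 N), for 0.3 s.
At the end, for the whole second after the job is handed in: The fingers hold the shutter slide still (over 1 N), its pointer within 5 mm of the green mark; the rod is let go in the green jar (tip within 34 mm of its middle, under 40 mm up); all six beads are in the beaker, which stands upright within 15 mm of its start (all of step 6 and all of step 7 and velocity of joint shutter between -0.01 and 0.01 m/s and linear speed of rod below 0.03 m/s and distance of beaker from where it was at the start of the episode below 0.015 m and angle between beaker's own z axis and vertical below 0.1 rad and horizontal distance between each of bead0_center, bead1_center, bead2_center, bead3_center, bead4_center, bead5_center and beaker below 0.05 m and z of bead0_center in the frame of beaker between -0.005 and 0.08 m and z of bead1_center in the frame of beaker between -0.005 and 0.08 m and z of bead2_center in the frame of beaker between -0.005 and 0.08 m and z of bead3_center in the frame of beaker between -0.005 and 0.08 m and z of bead4_center in the frame of beaker between -0.005 and 0.08 m and z of bead5_center in the frame of beaker between -0.005 and 0.08 m); the arm keeps its last pose, push and grip.
It fails at once if the washbottle is pushed by more than 30 mm or tipped over (distance of washbottle from where it was at the start of the episode above 0.03 m or angle between washbottle's own z axis and vertical above 0.5 rad).
It fails at once if the pocketmeter is pushed by more than 30 mm or tipped over (distance of pocketmeter from where it was at the start of the episode above 0.03 m or angle between pocketmeter's own z axis and vertical above 0.5 rad).
It fails at once if the dropper is pushed by more than 30 mm or tipped over (distance of dropper from where it was at the start of the episode above 0.03 m or angle between dropper's own z axis and vertical above 0.5 rad).
It fails at once if the beaker is tipped by more than 0.35 rad or shifted by more than 30 mm (angle between beaker's own z axis and vertical above 0.35 rad or distance of beaker from where it was at the start of the episode above 0.03 m).
It also fails if it takes over 72 s, if anything falls off the work surface, if the arm or the gripper's body presses on something with over 40 N, if the wrist force passes 120 N, or if a joint passes its speed limit or range.

## Working session

There is one attempt and no reset: what is moved stays moved. The work goes in short steps, Python scripts to look and compute and a tool call to move; the robot and the scene stay as the last step left them, time stands still between calls to the robot, and variables do not carry over. Pictures are saved under pics/ and viewed, at most 10 in all, crops included, and the job is handed in when it is done.

Besides the shell and the picture viewer there is one more tool, called after "Call:" as name(argument=value, ...) on one line, values as JSON. jog_arm: Moves the arm, as the interface text tells. Its arguments: {"type":"object","properties":{"rows":{"type":"array"},"grip":{"type":"number"},"newtons":{"type":"number"}},"required":["rows"]}

```bash
mkdir -p pics; cat > h.py <<'E'
from cell import *
import numpy as np, cv2
def shot(n,save=None):
    g=grab_frame(n)
    if save: cv2.imwrite(save,g["frame"][:,:,::-1])
    return g
def ray(g,u,v):
    K=np.array(g["camera_matrix"]);E=np.array(g["extrinsics"])
    p=np.linalg.inv(K)@[u,v,1]; d=E[:3,:3].T@(p*[1,-1,-1]); o=-E[:3,:3].T@E[:3,3]
    return o,d
def onz(g,u,v,z):
    o,d=ray(g,u,v); return o+d*(z-o[2])/d[2]
def proj(g,P):
    K=np.array(g["camera_matrix"]);E=np.array(g["extrinsics"])
    c=E[:3,:3]@np.array(P)+E[:3,3]; q=K@(c*[1,-1,-1]); return q[:2]/q[2]
E
python3 - <<'E'
from h import *
for n in("top","side"):
    g=shot(n,f"pics/{n}0.png"); print(n,[k for k in g],np.round(ray(g,320,200),3),g["camera_matrix"][0][0])
print(get_state())
E
```

```text
top ['frame', 'camera_matrix', 'extrinsics'] [[ 0.401  0.072  1.142]
 [ 0.11  -0.028 -0.994]] 403.0772748068315
side ['frame', 'camera_matrix', 'extrinsics'] [[ 0.435 -0.814  0.768]
 [ 0.054  0.808 -0.587]] 464.07550176440367
{'clock': 0.1, 'joint_pos': array([ 1.28440255,  0.33279252, -0.06471314,  1.46085247,  0.02161536,
        1.34987413, -0.08850355]), 'qvel': array([ 3.34485436e-04, -7.06396633e-04, -7.61399993e-05, -2.86851454e-03,
       -5.05349032e-04, -1.75184212e-04, -1.28668935e-03]), 'joint_efforts': array([ 9.08356669e-04, -6.24539638e+01,  2.43731128e-02, -3.90720284e+01,
       -6.13448233e-02,  3.65426356e-02,  1.22941955e-05]), 'tcp_pos': array([ 0.16286601, -0.60301909,  0.19034596]), 'orientation': array([-3.14036401e+00,  6.54118687e-05,  2.63825175e-01]), 'ft_force': array([ 0.08436321,  1.16923899, -0.38798955]), 'ft_torque': array([ 0.00293835, -0.00446963,  0.00561949]), 'grasp_force': 0.0, 'opening': 0.9980332775752506}
```

View pics/top0.png

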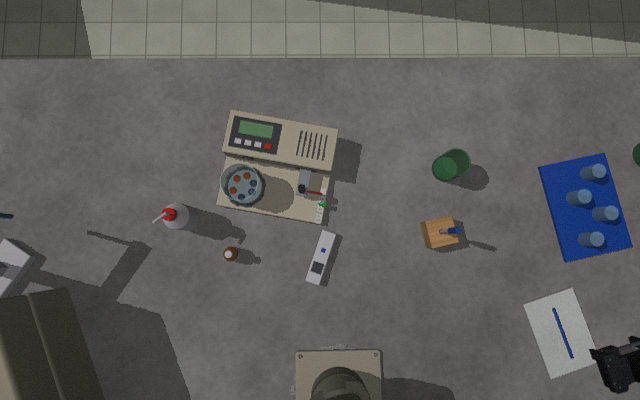

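View pics/side0.png

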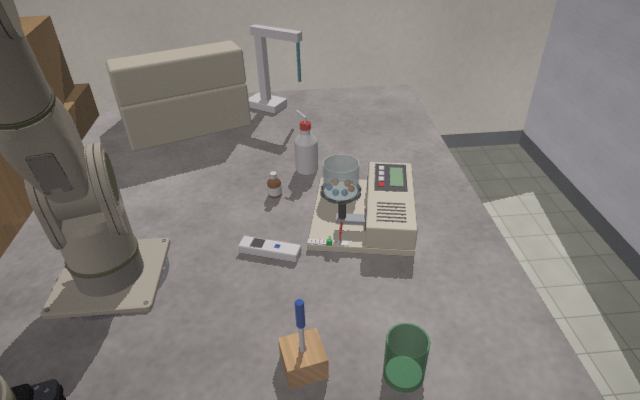

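The top view shows the photometer (housing corners near (231,110) and (338,128)), beaker at (243,185), knob at (302,188), green clip at (322,205), jar at (451,165), and stand with rod at (441,232). The side view shows the rod at (300,312), jar at (406,355), knob at (342,210) and clip at (329,241).

```bash
cat > m.py <<'E'
from h import *
def mask(img,lo,hi,box):
    h=cv2.cvtColor(img,cv2.COLOR_RGB2HSV); m=cv2.inRange(h,lo,hi); k=np.zeros_like(m); x0,y0,x1,y1=box; k[y0:y1,x0:x1]=m[y0:y1,x0:x1]; return k
def tri(ga,pa,gb,pb):
    o1,d1=ray(ga,*pa);o2,d2=ray(gb,*pb); A=np.stack([d1,-d2],1); s=np.linalg.lstsq(A,o2-o1,rcond=None)[0]
    a=o1+s[0]*d1;b=o2+s[1]*d2; return (a+b)/2,np.linalg.norm(a-b)
def cen(m): ys,xs=np.nonzero(m); return xs.mean(),ys.mean(),len(xs)
E
python3 - <<'E'
from m import *
t=shot("top");s=shot("side");T=t["frame"];S=s["frame"]
# rod sleeve
for n,I,b in(("top",T,(420,210,475,255)),("side",S,(285,290,320,335))):
    m=mask(I,(105,120,50),(130,255,255),b); r=cv2.minAreaRect(cv2.findNonZero(m)); print("sleeve",n,cen(m),np.round(cv2.boxPoints(r),1).tolist())
for n,I,b in(("top",T,(310,190,340,220)),("side",S,(300,225,345,255))):
    m=mask(I,(45,120,60),(80,255,255),b); print("clip",n,cen(m))
for n,I,b in(("top",T,(420,140,480,190)),("side",S,(375,315,440,395))):
    m=mask(I,(60,90,30),(90,255,255),b); print("jar",n,cen(m),cv2.boundingRect(m), [np.round(e,1).tolist() for e in cv2.fitEllipse(max(cv2.findContours(m,0,1)[0],key=len))])
def z(I,b,k): x0,y0,x1,y1=b; return cv2.resize(I[y0:y1,x0:x1],None,fx=k,fy=k,interpolation=cv2.INTER_CUBIC)
a=z(T,(212,100,352,240),4); b=z(T,(415,140,485,260),4)[:480]; 
cv2.imwrite("pics/z1.png",a[:,:,::-1])
c=z(S,(300,145,430,260),4); cv2.imwrite("pics/z2.png",c[:,:,::-1])
cv2.imwrite("pics/z3.png",np.hstack([b,z(S,(270,290,370,410),4)[:440][:440].repeat(1,0) if 0 else cv2.copyMakeBorder(z(S,(270,290,370,400),4),0,40,0,0,0)])[:,:,::-1])
E
```

```text
sleeve top (np.float64(454.65714285714284), np.float64(229.77142857142857), 70) [[448.0, 227.0], [461.0, 227.0], [461.0, 232.0], [448.0, 232.0]]
sleeve side (np.float64(298.6666666666667), np.float64(304.4035087719298), 57) [[294.3999938964844, 299.6000061035156], [302.20001220703125, 298.29998779296875], [306.29998779296875, 322.79998779296875], [298.5, 324.1000061035156]]
clip top (np.float64(322.5238095238095), np.float64(203.9047619047619), 21)
clip side (np.float64(328.9166666666667), np.float64(240.25), 12)
jar top (np.float64(448.66047297297297), np.float64(166.72972972972974), 592) (432, 148, 38, 32) [[451.6, 164.1], [26.8, 38.7], 63.7]m.py:7: RuntimeWarning: Mean of empty slice.
  def cen(m): ys,xs=np.nonzero(m); return xs.mean(),ys.mean(),len(xs)
  ret = ret.dtype.type(ret / rcount)
Traceback (most recent call last):
ValueError: max() iterable argument is empty
```

```bash

python3 - <<'E'
from m import *
t=shot("top");s=shot("side");T=t["frame"];S=s["frame"]
def z(I,b,k): x0,y0,x1,y1=b; return cv2.resize(I[y0:y1,x0:x1],None,fx=k,fy=k,interpolation=cv2.INTER_CUBIC)
a=z(T,(212,100,352,240),4); c=z(S,(285,145,430,255),4)
cv2.imwrite("pics/z1.png",a[:,:,::-1]); cv2.imwrite("pics/z2.png",c[:,:,::-1])
b=z(T,(415,140,485,260),4); d=z(S,(270,290,440,400),4)[:,:,:]
d=cv2.copyMakeBorder(d,0,480-440,0,0,0); cv2.imwrite("pics/z3.png",np.hstack([b,d[:,:520]])[:,:,::-1])
print("clip",tri(t,(322.5,203.9),s,(328.9,240.25)))
print("rodtop",tri(t,(460,229.5),s,(298.3,299.5)), "slv mid",tri(t,(454.6,229.8),s,(300.3,311.2)))
print("base px", proj(t,(0,0,0)))
E
```

```text
clip (array([0.51211668, 0.03472455, 0.02956622]), np.float64(0.001969458902528353))
rodtop (array([ 0.43117343, -0.28771617,  0.18580192]), np.float64(0.0018267311172580334)) slv mid (array([ 0.43236505, -0.2859789 ,  0.15457662]), np.float64(0.00034525984779795044))
base px [337.80758353 393.37318394]
```

View pics/z1.png

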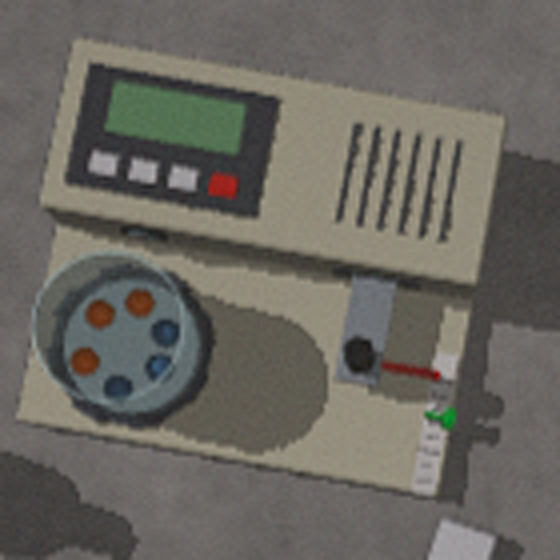

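View pics/z2.png

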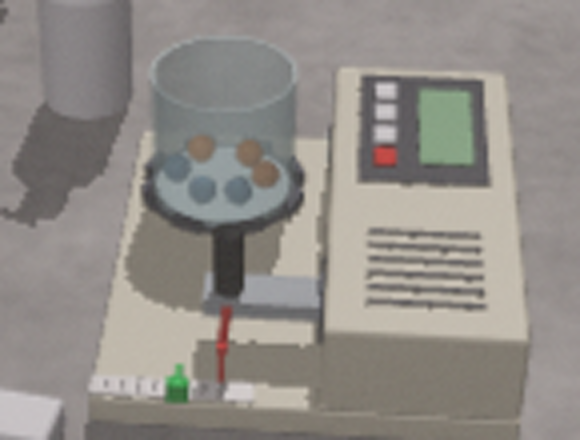

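View pics/z3.png

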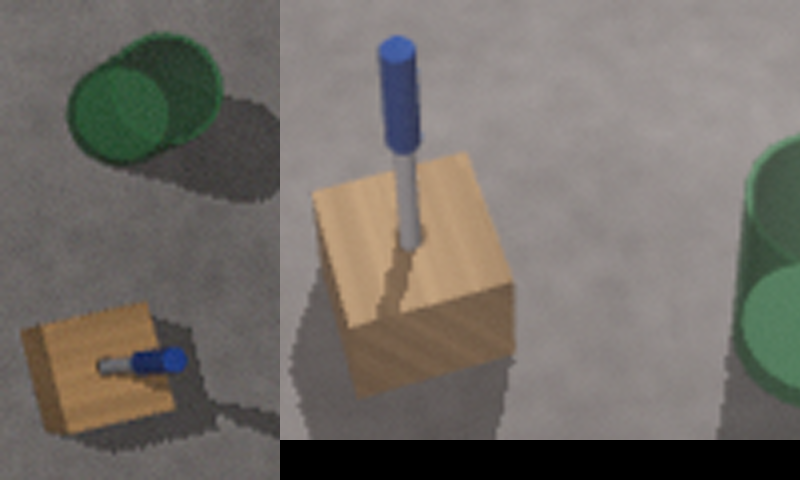

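Crop z1 shows the photometer corners, knob top (358,353), clip (440,415), and three orange and three blue beads in a ring. z2 confirms this from the side. z3 shows the jar rim/floor and the rod leaning slightly. Next I'll fit the photometer, jar and stand poses from the corners.

```bash

cat > pose.py <<'E'
from m import *
t=shot("top");s=shot("side")
u=lambda a,b:(212+a/4,100+b/4)
M=[((80,40),(.13,.15,.082)),((505,117),(.13,-.15,.082)),((475,284),(.01,-.15,.082)),((42,206),(.01,.15,.082)),((18,417),(-.13,.15,.02)),((435,495),(-.13,-.15,.02))]
A=np.array([onz(t,*u(*p),m[2])[:2] for p,m in M]);B=np.array([m[:2] for _,m in M])
a=A-A.mean(0);b=B-B.mean(0)
th=np.arctan2((b[:,0]*a[:,1]-b[:,1]*a[:,0]).sum(),(a*b).sum())
R=np.array([[np.cos(th),-np.sin(th)],[np.sin(th),np.cos(th)]]);o=A.mean(0)-R@B.mean(0)
W=lambda x,y:o+R@[x,y]
E
python3 - <<'E'
from pose import *
print("yaw",th,"o",o,"res mm",np.round((A-(B@R.T+o))*1000,1).tolist())
print("beaker",W(-.065,.08),"knob model",W(-.05,-.08))
print("knob meas",onz(t,*u(358,353),.1), tri(t,u(358,351),s,(285+229/4,145+228/4)))
c=np.array([0.51211668,0.03472455]); print("clip pf",R.T@(c-o), R.T@(onz(t,*u(440,416),.035)[:2]-o), R.T@(onz(s,285+178/4,145+383/4,.033)[:2]-o))
print("pointer tip pf",R.T@(onz(t,*u(438,376),.06)[:2]-o), "px mark->",)
v=lambda a,b:(415+a/4,140+b/4)
print("jar floor",onz(t,*v(118,114),.008),"rim",onz(t,*v(168,83),.1))
w=lambda a,b:(270+(a-280)/4,290+b/4)
print("jar side floor left/..",onz(s,406,372,.008))
P=[onz(t,*v(*p),.055)[:2] for p in((40,325),(148,302),(175,408),(68,433))]; print("stand",np.mean(P,0),[np.linalg.norm(P[i]-P[i-1]).round(3) for i in range(4)],np.arctan2(*(P[0]-P[1])[::-1]))
print("hole",onz(t,*v(107,367),.057),onz(s,*w(412,245),.057))
print("rodtop",onz(t,*v(175,359),.18),onz(s,*w(398,46),.18))
# other objects
g=lambda x,y,z:onz(t,x,y,z).round(3)
print("meter",[g(*p,.024) for p in((321,231),(336,233),(321,285),(307,281))],"dropper",g(231,254,.07),"wash",g(170,213,.19))
E
```

```text
yaw -0.1953061339541388 o [0.61305612 0.1592453 ] res mm [[-4.2, -4.1], [-1.3, 4.0], [2.1, 3.0], [-0.6, -3.3], [1.9, -2.4], [2.2, 2.8]]
beaker [0.56481723 0.25033871] knob model [0.54848136 0.09046958]
knob meas [0.54766451 0.091266   0.1       ] (array([0.54955553, 0.09124541, 0.09987421]), np.float64(0.00110330760186311))
clip pf [-0.07485506 -0.1417424 ] [-0.07498061 -0.14017246] [-0.07376732 -0.14768217]
pointer tip pf [-0.05108896 -0.13364837] px mark->
jar floor [ 0.61360917 -0.31901229  0.008     ] rim [ 0.61692739 -0.32173932  0.1       ]
jar side floor left/.. [ 0.61834771 -0.32337141  0.008     ]
stand [ 0.43103257 -0.28724436] [np.float64(0.075), np.float64(0.076), np.float64(0.074), np.float64(0.075)] 1.7651557633190236
hole [ 0.43084402 -0.28603579  0.057     ] [ 0.4320623  -0.29501999  0.057     ]
rodtop [ 0.43171558 -0.28681513  0.18      ] [ 0.43199916 -0.28709629  0.18      ]
meter [array([0.438, 0.04 , 0.024]), array([ 0.432, -0.002,  0.024]), array([0.291, 0.042, 0.024]), array([0.303, 0.08 , 0.024])] dropper [0.38  0.278 0.07 ] wash [0.48  0.398 0.19 ]
```

Call:
jog_arm(rows=[{"travel": [27, 32, 10], "angular": [0, 0, 0.11]}, {"travel": [54, 63, 30], "angular": [0, 0, 0.22]}, {"travel": [81, 95, 50], "angular": [0, 0, 0.33]}, {"travel": [108, 126, 70], "angular": [0, 0, 0.44]}, {"travel": [134, 158, 90], "angular": [0, 0, 0.56]}, {"travel": [161, 190, 90], "angular": [0, 0, 0.67]}, {"travel": [188, 221, 90], "angular": [0, 0, 0.78]}, {"travel": [215, 253, 90], "angular": [0, 0, 0.89]}, {"travel": [242, 284, 90], "angular": [0, 0, 1.0]}, {"travel": [269, 316, 90], "angular": [0, 0, 1.112]}], grip=0.6)

```text
clock: 1.23
tcp_pos: [0.4223, -0.2982, 0.2815]
orientation: [3.141, 0.001, 1.381]
ft_force: [0.1, -0.8, 0.5]
opening: 0.604
grasp_force: 0.0
```

Call:
jog_arm(rows=[{"travel": [0, 0, 0], "angular": [0, 0, 0]}, {"travel": [0, 0, 0], "angular": [0, 0, 0]}])

```text
clock: 1.4
tcp_pos: [0.4229, -0.2977, 0.2813]
orientation: [3.141, -0.0, 1.381]
ft_force: [0.3, -0.3, -0.0]
opening: 0.602
grasp_force: 0.0
```

Call:
jog_arm(rows=[{"travel": [9, 11, 0], "angular": [0, 0, 0]}, {"travel": [9, 11, -30], "angular": [0, 0, 0]}, {"travel": [9, 11, -60], "angular": [0, 0, 0]}, {"travel": [9, 11, -85], "angular": [0, 0, 0]}, {"travel": [9, 11, -110], "angular": [0, 0, 0]}, {"travel": [9, 11, -130], "angular": [0, 0, 0]}, {"travel": [9, 11, -145], "angular": [0, 0, 0]}, {"travel": [9, 11, -145], "angular": [0, 0, 0]}])

```text
clock: 2.07
tcp_pos: [0.4277, -0.2893, 0.1329]
orientation: [-3.137, -0.002, 1.373]
ft_force: [-0.7, 0.7, 0.2]
opening: 0.599
grasp_force: 0.0
```

```bash
python3 - <<'E'
from m import *
t=shot("top");s=shot("side")
a=cv2.resize(t["frame"][170:290,380:500],None,fx=3,fy=3);b=cv2.resize(s["frame"][230:400,240:370],None,fx=3,fy=3)[:360]
cv2.imwrite("pics/g1.png",np.hstack([a,b])[:,:,::-1]); S=get_state();print(S["tcp_pos"],S["ft_force"])
E
```

```text
[ 0.42972603 -0.28978811  0.1362962 ] [ 0.91036176 -0.23268008 -0.58292239]
```

View pics/g1.png

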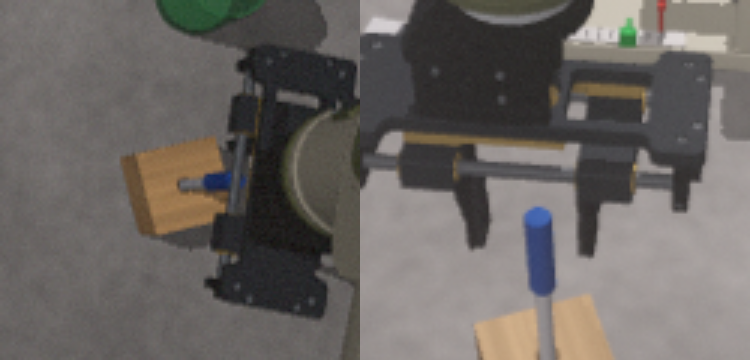

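The crop shows the rod's top at (538,215) in the side part, between the finger columns, whose tips end near (478,245) and (588,252). The tips look a little higher than I'd expect, so I'll check that by projection.

```bash
python3 - <<'E'
from m import *
s=shot("side");S=get_state();p=S["tcp_pos"];print(p,S["orientation"])
f=lambda q:((proj(s,q)-[240,230])*3).round(1)
yw=S["orientation"][2]
c=np.array([np.sin(yw),-np.cos(yw),0])
print("tcp",f(p),"tips",f(p+c*.026),f(p-c*.026), f(p+c*.026+np.array([0,-.0095,0])))
for z in(.18,.12): print("rod",z,f((.4315,-.2868,z)))
E
```

```text
[ 0.43037753 -0.28988133  0.13705986] [3.14062667e+00 5.18554229e-04 1.37418178e+00]
tcp [179.5 269.7] tips [224.7 273.1] [134.5 266.3] [226.  286.5]
rod 0.18 [177.6 214.2]
rod 0.12 [182.6 284.7]
```

Call:
jog_arm(rows=[{"travel": [0, 0, 0], "angular": [0, 0, 0]}, {"travel": [0, 0, 0], "angular": [0, 0, 0]}, {"travel": [0, 0, 0], "angular": [0, 0, 0]}, {"travel": [0, 0, 0], "angular": [0, 0, 0]}, {"travel": [0, 0, 0], "angular": [0, 0, 0]}, {"travel": [0, 0, 0], "angular": [0, 0, 0]}, {"travel": [0, 0, 0], "angular": [0, 0, 0]}], grip=0, newtons=40)

```text
clock: 2.8
tcp_pos: [0.4304, -0.2889, 0.1361]
orientation: [3.141, 0.0, 1.376]
ft_force: [-0.3, -1.0, 0.6]
opening: 0.166
grasp_force: 40.0
```

```bash
python3 - <<'E'
from m import *
s=shot("side");b=cv2.resize(s["frame"][240:390,240:370],None,fx=4,fy=4,interpolation=cv2.INTER_CUBIC)
cv2.imwrite("pics/g2.png",b[:,:,::-1]); S=get_state();print(S["tcp_pos"],S["ft_force"],(proj(s,S["tcp_pos"])-240)*4)
E
```

```text
[ 0.43039808 -0.28891437  0.13612258] [-0.55711534  1.1706822   1.01618922] [239.35957249 319.23342572]
```

View pics/g2.png

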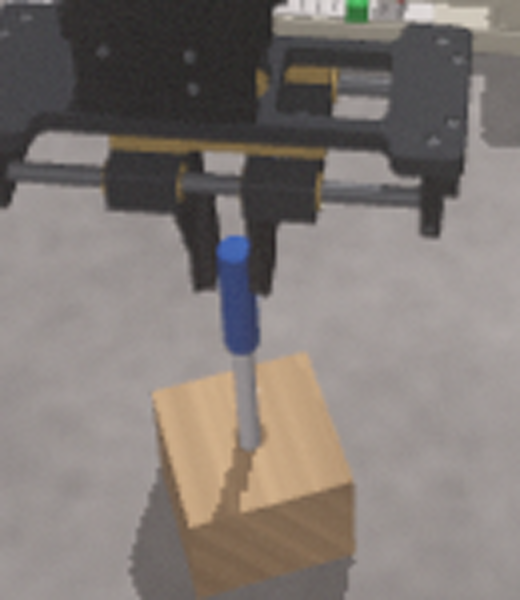

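The crop shows the fingers closed on the sleeve (tips near row 293, rod top row 240). The opening reads 0.166 (14.4 mm), but the sleeve is 16 mm, so the pads may be gripping off-axis. I'll regrip with a shift toward −y.

Call:
jog_arm(rows=[{"travel": [0, 0, 0], "angular": [0, 0, 0]}, {"travel": [0, 0, 0], "angular": [0, 0, 0]}, {"travel": [0, 0, 0], "angular": [0, 0, 0]}, {"travel": [-1, -8, 0], "angular": [0, 0, 0]}, {"travel": [-1, -8, 0], "angular": [0, 0, 0]}, {"travel": [-1, -8, 0], "angular": [0, 0, 0]}, {"travel": [-1, -8, 0], "angular": [0, 0, 0]}], grip=0.45)

```text
clock: 3.43
tcp_pos: [0.4293, -0.297, 0.136]
orientation: [-3.142, -0.0, 1.375]
ft_force: [-0.5, 0.8, 0.8]
opening: 0.442
grasp_force: 0.0
```

Call:
jog_arm(rows=[{"travel": [0, 0, 0], "angular": [0, 0, 0]}, {"travel": [0, 0, 0], "angular": [0, 0, 0]}, {"travel": [0, 0, 0], "angular": [0, 0, 0]}, {"travel": [0, 0, 0], "angular": [0, 0, 0]}, {"travel": [0, 0, 0], "angular": [0, 0, 0]}, {"travel": [0, 0, 0], "angular": [0, 0, 0]}], grip=0, newtons=40)

```text
clock: 3.93
tcp_pos: [0.4294, -0.2969, 0.1361]
orientation: [3.141, -0.0, 1.376]
ft_force: [0.2, 0.1, 0.4]
opening: 0.142
grasp_force: 38.7
```

```bash
python3 - <<'E'
from m import *
s=shot("side");b=cv2.resize(s["frame"][240:390,240:370],None,fx=4,fy=4,interpolation=cv2.INTER_CUBIC)
cv2.imwrite("pics/g3.png",b[:,:,::-1]); S=get_state();print(S["tcp_pos"],S["ft_force"],(proj(s,S["tcp_pos"])-240)*4)
E
```

```text
[ 0.42940406 -0.29690107  0.13608938] [-0.17127926 -0.1063165   0.10571405] [237.91732259 334.35372642]
```

View pics/g3.png

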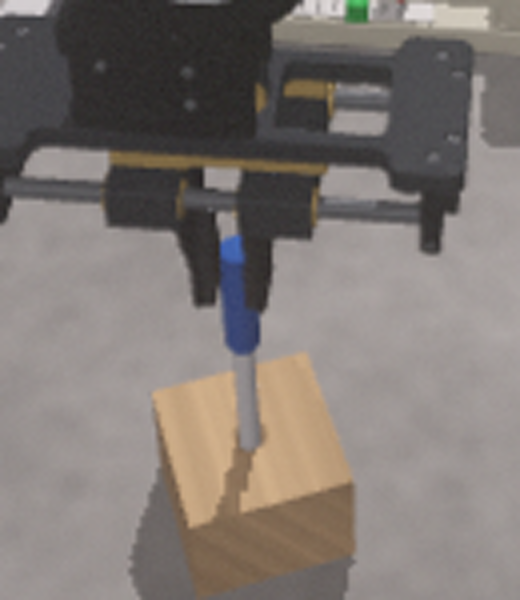

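The finger now covers the rod and the opening shrank to 0.142, so the first position was better. I'll go back and slightly past it.

Call:
jog_arm(rows=[{"travel": [0, 0, 0], "angular": [0, 0, 0]}, {"travel": [0, 0, 0], "angular": [0, 0, 0]}, {"travel": [0, 0, 0], "angular": [0, 0, 0]}, {"travel": [2, 11, 0], "angular": [0, 0, 0]}, {"travel": [2, 11, 0], "angular": [0, 0, 0]}, {"travel": [2, 11, 0], "angular": [0, 0, 0]}, {"travel": [2, 11, 0], "angular": [0, 0, 0]}], grip=0.45)

```text
clock: 4.57
tcp_pos: [0.4315, -0.2857, 0.1361]
orientation: [3.141, 0.0, 1.376]
ft_force: [0.0, -0.8, 0.2]
opening: 0.441
grasp_force: 0.0
```

Call:
jog_arm(rows=[{"travel": [0, 0, 0], "angular": [0, 0, 0]}, {"travel": [0, 0, 0], "angular": [0, 0, 0]}, {"travel": [0, 0, 0], "angular": [0, 0, 0]}, {"travel": [0, 0, 0], "angular": [0, 0, 0]}, {"travel": [0, 0, 0], "angular": [0, 0, 0]}, {"travel": [0, 0, 0], "angular": [0, 0, 0]}], grip=0, newtons=40)

```text
clock: 5.07
tcp_pos: [0.4314, -0.2859, 0.1361]
orientation: [3.142, -0.0, 1.376]
ft_force: [0.1, -0.4, 0.3]
opening: 0.166
grasp_force: 40.0
```

Call:
jog_arm(rows=[{"travel": [0, 0, 20], "angular": [0, 0, 0]}, {"travel": [0, 0, 40], "angular": [0, 0, 0]}, {"travel": [0, 0, 70], "angular": [0, 0, 0]}, {"travel": [0, 0, 105], "angular": [0, 0, 0]}, {"travel": [0, 0, 140], "angular": [0, 0, 0]}, {"travel": [5, 20, 154], "angular": [0, 0, 0]}, {"travel": [12, 50, 154], "angular": [0, 0, 0]}, {"travel": [20, 80, 154], "angular": [0, 0, 0]}, {"travel": [27, 110, 154], "angular": [0, 0, 0]}, {"travel": [35, 140, 154], "angular": [0, 0, 0]}])

```text
clock: 5.9
tcp_pos: [0.4664, -0.1445, 0.2902]
orientation: [3.141, 0.0, 1.375]
ft_force: [0.5, 0.8, -0.6]
opening: 0.165
grasp_force: 40.0
```

Call:
jog_arm(rows=[{"travel": [8, 32, 0], "angular": [0, 0, 0]}, {"travel": [16, 64, 0], "angular": [0, 0, 0]}, {"travel": [24, 96, 0], "angular": [0, 0, 0]}, {"travel": [32, 128, 0], "angular": [0, 0, 0]}, {"travel": [40, 160, 0], "angular": [0, 0, 0]}, {"travel": [48, 192, 0], "angular": [0, 0, 0]}, {"travel": [56, 224, 0], "angular": [0, 0, 0]}, {"travel": [64, 256, 0], "angular": [0, 0, 0]}, {"travel": [72, 288, 0], "angular": [0, 0, 0]}, {"travel": [80, 320, 0], "angular": [0, 0, 0]}])

```text
clock: 6.73
tcp_pos: [0.5466, 0.1754, 0.2901]
orientation: [3.141, 0.0, 1.375]
ft_force: [0.9, -0.5, 0.2]
opening: 0.165
grasp_force: 40.0
```

Call:
jog_arm(rows=[{"travel": [6, 25, 0], "angular": [0, 0, 0]}, {"travel": [12, 50, 0], "angular": [0, 0, 0]}, {"travel": [18, 75, 0], "angular": [0, 0, 0]}, {"travel": [18, 75, 0], "angular": [0, 0, 0]}, {"travel": [18, 75, 0], "angular": [0, 0, 0]}])

```text
clock: 7.15
tcp_pos: [0.5638, 0.2508, 0.2895]
orientation: [-3.14, -0.0, 1.379]
ft_force: [0.4, -0.8, -0.2]
opening: 0.165
grasp_force: 40.0
```

```bash
python3 - <<'E'
from m import *
t=shot("top");s=shot("side");S=get_state();p=S["tcp_pos"]
a=cv2.resize(t["frame"][120:240,200:320],None,fx=3,fy=3);b=cv2.resize(s["frame"][60:220,280:420],None,fx=4,fy=4,interpolation=cv2.INTER_CUBIC)[:600]
b=cv2.resize(s["frame"][70:220,290:400],None,fx=4,fy=4,interpolation=cv2.INTER_CUBIC)
for q in(p-[0,0,.126],[.565,.2505,.115],[.565,.2505,.024]):
    c=(proj(s,q)-[290,70])*4;cv2.circle(b,tuple(int(x) for x in c),3,(255,0,255),-1);print(c)
a=cv2.copyMakeBorder(a,0,600-360,0,0,0)
cv2.imwrite("pics/b1.png",np.hstack([a,b])[:,:,::-1]); print(p)
E
```

```text
[202.50672707 307.66808244]
[202.49805702 369.74248414]
[201.92485784 480.77129611]
[0.56453878 0.24840539 0.28989312]
```

View pics/b1.png

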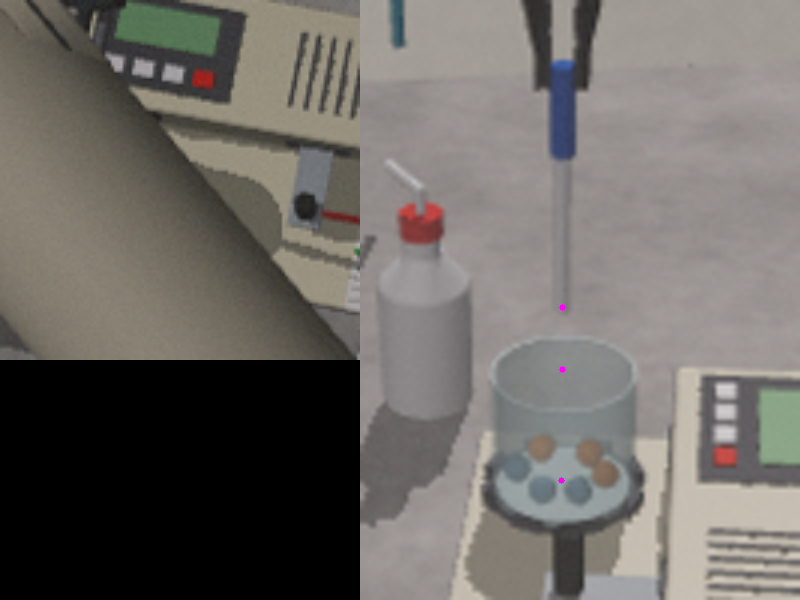

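The tip and beaker projections match the picture: tip at (202,310), rim centre (203,372), floor centre (203,479). The beaker's middle is clear, so I'll descend and stir.

Call:
jog_arm(rows=[{"travel": [0, 0, -20], "angular": [0, 0, 0]}, {"travel": [0, 0, -40], "angular": [0, 0, 0]}, {"travel": [0, 0, -60], "angular": [0, 0, 0]}, {"travel": [0, 0, -80], "angular": [0, 0, 0]}, {"travel": [0, 0, -100], "angular": [0, 0, 0]}, {"travel": [0, 0, -115], "angular": [0, 0, 0]}, {"travel": [0, 0, -125], "angular": [0, 0, 0]}, {"travel": [0, 0, -132], "angular": [0, 0, 0]}, {"travel": [0, 0, -132], "angular": [0, 0, 0]}])

```text
clock: 8.0
tcp_pos: [0.5642, 0.2479, 0.1571]
orientation: [-3.141, 0.001, 1.375]
ft_force: [0.2, -0.2, 0.1]
opening: 0.166
grasp_force: 40.0
```

Call:
jog_arm(rows=[{"travel": [6, 0, 0], "angular": [0, 0, 0]}, {"travel": [12, 0, 0], "angular": [0, 0, 0]}, {"travel": [13, 5, 0], "angular": [0, 0, 0]}, {"travel": [11.5, 9.6, 0], "angular": [0, 0, 0]}, {"travel": [8, 14, 0], "angular": [0, 0, 0]}, {"travel": [3, 17, 0], "angular": [0, 0, 0]}, {"travel": [-3, 18, 0], "angular": [0, 0, 0]}, {"travel": [-9.5, 16.5, 0], "angular": [0, 0, 0]}, {"travel": [-15, 13, 0], "angular": [0, 0, 0]}, {"travel": [-20, 7, 0], "angular": [0, 0, 0]}])

```text
clock: 8.83
tcp_pos: [0.5434, 0.2561, 0.1582]
orientation: [3.141, 0.0, 1.377]
ft_force: [0.6, -0.2, 0.0]
opening: 0.167
grasp_force: 40.0
```

Call:
jog_arm(rows=[{"travel": [-4, -6, 0], "angular": [0, 0, 0]}, {"travel": [-2.5, -14, 0], "angular": [0, 0, 0]}, {"travel": [1.5, -21, 0], "angular": [0, 0, 0]}, {"travel": [8, -26, 0], "angular": [0, 0, 0]}, {"travel": [16, -29, 0], "angular": [0, 0, 0]}, {"travel": [24, -29, 0], "angular": [0, 0, 0]}, {"travel": [32, -26, 0], "angular": [0, 0, 0]}, {"travel": [39, -21, 0], "angular": [0, 0, 0]}, {"travel": [43, -14, 0], "angular": [0, 0, 0]}, {"travel": [45, -6, 0], "angular": [0, 0, 0]}])

```text
clock: 9.67
tcp_pos: [0.5899, 0.2512, 0.1577]
orientation: [-3.141, -0.0, 1.376]
ft_force: [-0.3, 0.5, 0.2]
opening: 0.167
grasp_force: 40.0
```

Call:
jog_arm(rows=[{"travel": [-1.4, 8.2, 0], "angular": [0, 0, 0]}, {"travel": [-5.6, 15.4, 0], "angular": [0, 0, 0]}, {"travel": [-12, 20.8, 0], "angular": [0, 0, 0]}, {"travel": [-19.8, 23.6, 0], "angular": [0, 0, 0]}, {"travel": [-28.2, 23.6, 0], "angular": [0, 0, 0]}, {"travel": [-36, 20.8, 0], "angular": [0, 0, 0]}, {"travel": [-42.4, 15.4, 0], "angular": [0, 0, 0]}, {"travel": [-46.6, 8.2, 0], "angular": [0, 0, 0]}, {"travel": [-48, 0, 0], "angular": [0, 0, 0]}])

```text
clock: 10.42
tcp_pos: [0.5409, 0.249, 0.1583]
orientation: [3.141, 0.0, 1.376]
ft_force: [0.8, -0.4, -0.5]
opening: 0.168
grasp_force: 40.0
```

Call:
jog_arm(rows=[{"travel": [1.4, -8.2, 0], "angular": [0, 0, 0]}, {"travel": [5.6, -15.4, 0], "angular": [0, 0, 0]}, {"travel": [12, -20.8, 0], "angular": [0, 0, 0]}, {"travel": [19.8, -23.6, 0], "angular": [0, 0, 0]}, {"travel": [28.2, -23.6, 0], "angular": [0, 0, 0]}, {"travel": [36, -20.8, 0], "angular": [0, 0, 0]}, {"travel": [42.4, -15.4, 0], "angular": [0, 0, 0]}, {"travel": [46.6, -8.2, 0], "angular": [0, 0, 0]}, {"travel": [48, 0, 0], "angular": [0, 0, 0]}])

```text
clock: 11.17
tcp_pos: [0.5898, 0.2512, 0.1576]
orientation: [-3.141, -0.0, 1.376]
ft_force: [-0.8, 0.8, 0.4]
opening: 0.169
grasp_force: 40.0
```

```bash
python3 - <<'E'
from m import *
s=shot("side");S=get_state();p=S["tcp_pos"];print(p,S["ft_force"],S["opening"])
b=cv2.resize(s["frame"][110:210,320:380],None,fx=6,fy=6,interpolation=cv2.INTER_CUBIC)
cv2.imwrite("pics/b2.png",b[:,:,::-1])
F=s["frame"]
for n,lo,hi in(("or",(3,60,60),(18,255,255)),("bl",(95,50,40),(115,255,140))):
    m=mask(F,lo,hi,(322,165,362,200)); k,_,st,c=cv2.connectedComponentsWithStats(m)
    print(n,[(c[i].round(1).tolist(),int(st[i,4])) for i in range(1,k) if st[i,4]>5])
print("tip px",proj(s,p-[0,0,.126]))
E
```

```text
[0.58895789 0.25359338 0.15776074] [-0.96582631  0.37152056 -0.76915224] 0.16795816026425806
or [([341.2, 179.8], 19), ([330.7, 182.0], 18), ([352.5, 183.2], 10)]
bl []
tip px [348.8384776  186.74694671]
```

Call:
jog_arm(rows=[{"travel": [-1.4, 8.2, 0], "angular": [0, 0, 0]}, {"travel": [-5.6, 15.4, 0], "angular": [0, 0, 0]}, {"travel": [-12, 20.8, 0], "angular": [0, 0, 0]}, {"travel": [-19.8, 23.6, 0], "angular": [0, 0, 0]}, {"travel": [-28.2, 23.6, 0], "angular": [0, 0, 0]}, {"travel": [-36, 20.8, 0], "angular": [0, 0, 0]}, {"travel": [-42.4, 15.4, 0], "angular": [0, 0, 0]}, {"travel": [-46.6, 8.2, 0], "angular": [0, 0, 0]}, {"travel": [-48, 0, 0], "angular": [0, 0, 0]}])

```text
clock: 11.97
tcp_pos: [0.5407, 0.2491, 0.1583]
orientation: [3.141, 0.0, 1.376]
ft_force: [0.3, -0.5, -0.6]
opening: 0.17
grasp_force: 40.0
```

Call:
jog_arm(rows=[{"travel": [1.4, -8.2, 0], "angular": [0, 0, 0]}, {"travel": [5.6, -15.4, 0], "angular": [0, 0, 0]}, {"travel": [12, -20.8, 0], "angular": [0, 0, 0]}, {"travel": [19.8, -23.6, 0], "angular": [0, 0, 0]}, {"travel": [28.2, -23.6, 0], "angular": [0, 0, 0]}, {"travel": [36, -20.8, 0], "angular": [0, 0, 0]}, {"travel": [42.4, -15.4, 0], "angular": [0, 0, 0]}, {"travel": [46.6, -8.2, 0], "angular": [0, 0, 0]}, {"travel": [48, 0, 0], "angular": [0, 0, 0]}])

```text
clock: 12.72
tcp_pos: [0.5898, 0.2512, 0.1577]
orientation: [-3.141, -0.0, 1.376]
ft_force: [-0.4, 0.2, 1.2]
opening: 0.166
grasp_force: 40.0
```

```bash
python3 - <<'E'
from m import *
s=shot("side");S=get_state();p=S["tcp_pos"];print(p,S["ft_force"],S["opening"])
A=cv2.imread("pics/side0.png")[110:210,315:385];B=s["frame"][110:210,315:385,::-1]
cv2.imwrite("pics/b3.png",cv2.resize(np.hstack([A,B]),None,fx=5,fy=5,interpolation=cv2.INTER_CUBIC))
E
```

```text
[0.58891414 0.2535478  0.15776169] [-0.88301184  1.04933033 -1.28568692] 0.16772112300837436
```

View pics/b3.png

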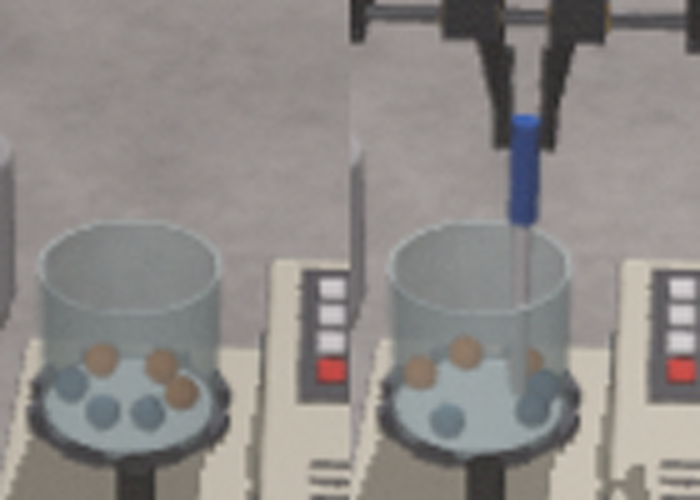

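The crop (before/after) shows the beads moved clockwise-to-counterclockwise by about 40° or more: orange now at (420,372) and (465,352), blue at (447,420), (532,405) and (545,385). The beaker is still in place. Now I'll lift out and go to the jar.

Call:
jog_arm(rows=[{"travel": [-10, 0, 0], "angular": [0, 0, 0]}, {"travel": [-20, 0, 0], "angular": [0, 0, 0]}, {"travel": [-25, 0, 15], "angular": [0, 0, 0]}, {"travel": [-25, 0, 35], "angular": [0, 0, 0]}, {"travel": [-25, 0, 60], "angular": [0, 0, 0]}, {"travel": [-25, 0, 85], "angular": [0, 0, 0]}, {"travel": [-25, 0, 110], "angular": [0, 0, 0]}, {"travel": [-25, 0, 130], "angular": [0, 0, 0]}, {"travel": [-25, 0, 142], "angular": [0, 0, 0]}, {"travel": [-25, 0, 142], "angular": [0, 0, 0]}])

```text
clock: 13.6
tcp_pos: [0.5649, 0.2513, 0.3036]
orientation: [3.138, -0.003, 1.376]
ft_force: [-0.2, 1.1, -0.8]
opening: 0.163
grasp_force: 40.0
```

Call:
jog_arm(rows=[{"travel": [3, -25, 0], "angular": [0, 0, 0]}, {"travel": [6, -55, 0], "angular": [0, 0, 0]}, {"travel": [9, -85, 0], "angular": [0, 0, 0]}, {"travel": [12, -115, 0], "angular": [0, 0, 0]}, {"travel": [15, -145, 0], "angular": [0, 0, 0]}, {"travel": [18, -175, 0], "angular": [0, 0, 0]}, {"travel": [21, -205, 0], "angular": [0, 0, 0]}, {"travel": [24, -235, 0], "angular": [0, 0, 0]}, {"travel": [27, -265, 0], "angular": [0, 0, 0]}, {"travel": [30, -290, 0], "angular": [0, 0, 0]}])

```text
clock: 14.43
tcp_pos: [0.5939, -0.0425, 0.2989]
orientation: [-3.14, 0.001, 1.374]
ft_force: [0.2, -0.9, -1.1]
opening: 0.167
grasp_force: 40.0
```

Call:
jog_arm(rows=[{"travel": [3, -28, 0], "angular": [-0.025, 0.005, 0]}, {"travel": [6, -56, 0], "angular": [-0.05, 0.01, 0]}, {"travel": [9, -84, 0], "angular": [-0.08, 0.015, 0]}, {"travel": [12, -112, 0], "angular": [-0.11, 0.02, 0]}, {"travel": [15, -140, 0], "angular": [-0.14, 0.027, 0]}, {"travel": [18, -168, 0], "angular": [-0.17, 0.034, 0]}, {"travel": [21, -196, 0], "angular": [-0.2, 0.04, 0]}, {"travel": [25, -220, 0], "angular": [-0.23, 0.045, 0]}, {"travel": [28, -240, 0], "angular": [-0.245, 0.048, 0]}, {"travel": [28, -248, 0], "angular": [-0.245, 0.048, 0]}])

```text
clock: 15.27
tcp_pos: [0.6221, -0.29, 0.2984]
orientation: [-3.14, 0.25, 1.375]
ft_force: [0.6, -0.9, 0.1]
opening: 0.165
grasp_force: 40.0
```

Call:
jog_arm(rows=[{"travel": [0, 0, 0], "angular": [0, 0, 0]}, {"travel": [0, 0, 0], "angular": [0, 0, 0]}, {"travel": [0, 0, 0], "angular": [0, 0, 0]}])

```text
clock: 15.52
tcp_pos: [0.6226, -0.2864, 0.3002]
orientation: [3.141, 0.248, 1.377]
ft_force: [-0.2, 0.1, -0.8]
opening: 0.165
grasp_force: 40.0
```

```bash
python3 - <<'E'
from m import *
from scipy.spatial.transform import Rotation as Ro
s=shot("side");t=shot("top");S=get_state();p=S["tcp_pos"];ax=Ro.from_euler("xyz",S["orientation"]).as_matrix()
tip=p+ax[:,2]*.126
print(p,S["ft_force"],S["opening"],ax.round(3).tolist(),"tip",tip,"px",proj(s,tip),proj(s,p+ax[:,2]*.06))
m=mask(s["frame"],(105,120,50),(130,255,255),(340,200,460,400)); pts=cv2.findNonZero(m); print(cv2.boxPoints(cv2.minAreaRect(pts)).round(1).tolist(), "sleeve ends expected",proj(s,p+ax[:,2]*.016),proj(s,p-ax[:,2]*.044))
m=mask(s["frame"],(55,60,30),(90,255,255),(360,300,460,400)); print("jar",cv2.boundingRect(m),"expect L/R at rim",proj(s,(.578,-.321,.1)),proj(s,(.654,-.321,.1)))
E
```

```text
[ 0.62260945 -0.28653678  0.30042764] [-0.61180714  0.18511256 -0.36306026] 0.16983237565897508 [[0.186, 0.981, -0.046], [0.951, -0.192, -0.242], [-0.246, 0.001, -0.969]] tip [ 0.61676059 -0.31703104  0.17831338] px [413.24894845 307.13105036] [416.59347837 271.99617456]
[[414.20001220703125, 247.6999969482422], [418.20001220703125, 210.5], [426.29998779296875, 211.3000030517578], [422.3999938964844, 248.60000610351562]] sleeve ends expected [418.95063532 247.23382564] [422.34426965 211.58309928]
jar (384, 323, 46, 69) expect L/R at rim [387.28813264 341.31055848] [430.58154579 337.59537572]
```

Call:
jog_arm(rows=[{"travel": [-2, 0, -20], "angular": [0, 0, 0]}, {"travel": [-2, 0, -45], "angular": [0, 0, 0]}, {"travel": [-2, 0, -70], "angular": [0, 0, 0]}, {"travel": [-2, 0, -95], "angular": [0, 0, 0]}, {"travel": [-2, 0, -120], "angular": [0, 0, 0]}, {"travel": [-2, 0, -140], "angular": [0, 0, 0]}, {"travel": [-2, 0, -152], "angular": [0, 0, 0]}, {"travel": [-2, 0, -160], "angular": [0, 0, 0]}, {"travel": [-2, 0, -160], "angular": [0, 0, 0]}])

```text
clock: 16.37
tcp_pos: [0.6199, -0.2875, 0.1389]
orientation: [-3.14, 0.249, 1.377]
ft_force: [-0.3, 0.1, -0.4]
opening: 0.168
grasp_force: 40.0
```

Call:
jog_arm(rows=[{"travel": [0, 0, 0], "angular": [0, 0, 0]}, {"travel": [0, 0, 0], "angular": [0, 0, 0]}, {"travel": [0, 0, 0], "angular": [0, 0, 0]}, {"travel": [0, 0, 0], "angular": [0, 0, 0]}, {"travel": [0, 0, 0], "angular": [0, 0, 0]}, {"travel": [0, 0, 0], "angular": [0, 0, 0]}], grip=0.8)

```text
clock: 16.87
tcp_pos: [0.6205, -0.288, 0.1405]
orientation: [3.141, 0.25, 1.376]
ft_force: [0.5, -0.8, 0.0]
opening: 0.53
grasp_force: 0.0
```

Call:
jog_arm(rows=[{"travel": [1, 5, 20], "angular": [0, 0, 0]}, {"travel": [2, 10, 40], "angular": [0, 0, 0]}, {"travel": [3, 15, 60], "angular": [0, 0, 0]}, {"travel": [4, 20, 80], "angular": [0, 0, 0]}, {"travel": [5, 25, 100], "angular": [0, 0, 0]}, {"travel": [6, 33, 130], "angular": [0, 0, 0]}, {"travel": [6, 33, 150], "angular": [0, 0, 0]}, {"travel": [6, 33, 150], "angular": [0, 0, 0]}])

```text
clock: 17.53
tcp_pos: [0.628, -0.2542, 0.2954]
orientation: [3.134, 0.25, 1.375]
ft_force: [-0.1, -1.0, 0.6]
opening: 0.798
grasp_force: 0.0
```

```bash
python3 - <<'E'
from m import *
s=shot("side");S=get_state();p=S["tcp_pos"];print(p,S["opening"],S["orientation"])
m=mask(s["frame"],(105,120,50),(130,255,255),(340,200,460,400)); pts=cv2.findNonZero(m); b=cv2.boxPoints(cv2.minAreaRect(pts)); print(b.round(1).tolist())
# expected sleeve if tip (.615,-.316,.01), lean .25
d=np.array([.048,.242,.969]); tip=np.array([.615,-.316,.009]); print("exp",proj(s,tip+d*.11),proj(s,tip+d*.17))
E
```

```text
[ 0.62742201 -0.25461019  0.29271148] 0.8005253602977146 [3.13668776 0.24968973 1.37494749]
[[405.5, 318.8999938964844], [408.0, 287.5], [415.20001220703125, 288.1000061035156], [412.6000061035156, 319.5]]
exp [407.94667981 318.85558469] [410.6564963  289.71932066]
```

The rod leans in the jar as predicted. Next is the knob.

Call:
jog_arm(rows=[{"travel": [-8, 33, 0], "angular": [0.025, -0.005, 0]}, {"travel": [-16, 66, 0], "angular": [0.05, -0.01, 0]}, {"travel": [-24, 100, 0], "angular": [0.08, -0.015, 0]}, {"travel": [-32, 134, 0], "angular": [0.11, -0.02, 0]}, {"travel": [-40, 168, 0], "angular": [0.14, -0.027, 0]}, {"travel": [-48, 202, 0], "angular": [0.17, -0.034, 0]}, {"travel": [-56, 236, 0], "angular": [0.2, -0.04, 0]}, {"travel": [-64, 270, -10], "angular": [0.23, -0.045, 0]}, {"travel": [-71, 303, -30], "angular": [0.248, -0.049, 0]}, {"travel": [-78, 335, -60], "angular": [0.248, -0.049, 0]}], grip=0.55)

```text
clock: 18.42
tcp_pos: [0.5489, 0.0789, 0.2321]
orientation: [3.139, -0.005, 1.374]
ft_force: [1.1, -0.5, -0.8]
opening: 0.552
grasp_force: 0.0
```

Call:
jog_arm(rows=[{"travel": [0, 10, -20], "angular": [0, 0, 0]}, {"travel": [0, 10, -40], "angular": [0, 0, 0]}, {"travel": [0, 10, -60], "angular": [0, 0, 0]}, {"travel": [0, 10, -70], "angular": [0, 0, 0]}, {"travel": [0, 10, -70], "angular": [0, 0, 0]}, {"travel": [0, 10, -70], "angular": [0, 0, 0]}])

```text
clock: 18.92
tcp_pos: [0.5486, 0.0878, 0.1618]
orientation: [-3.141, -0.003, 1.375]
ft_force: [0.1, -0.1, 0.3]
opening: 0.547
grasp_force: 0.0
```

```bash
python3 - <<'E'
from m import *
s=shot("side");S=get_state();p=S["tcp_pos"];print(p,S["opening"],S["orientation"])
m=mask(s["frame"],(45,120,60),(80,255,255),(300,225,345,255)); print("clip",cen(m))
m=mask(s["frame"],(0,120,50),(8,255,255),(325,215,350,250)); pts=cv2.findNonZero(m); print("pointer",cv2.boxPoints(cv2.minAreaRect(pts)).round(1).tolist())
E
```

```text
[0.54917885 0.0880157  0.16263713] 0.5524159968404879 [ 3.14055347 -0.00352986  1.3752663 ]
clip (np.float64(328.9166666666667), np.float64(240.25), 12)
pointer [[338.0, 238.8000030517578], [340.20001220703125, 221.8000030517578], [342.1000061035156, 222.0], [340.0, 239.0]]
```

Descend to z ≈ 0.065 with +3 mm y, then close.

Call:
jog_arm(rows=[{"travel": [0, 3, -15], "angular": [0, 0.003, 0]}, {"travel": [0, 3, -30], "angular": [0, 0.003, 0]}, {"travel": [0, 3, -45], "angular": [0, 0.003, 0]}, {"travel": [0, 3, -60], "angular": [0, 0.003, 0]}, {"travel": [0, 3, -75], "angular": [0, 0.003, 0]}, {"travel": [0, 3, -88], "angular": [0, 0.003, 0]}, {"travel": [0, 3, -97], "angular": [0, 0.003, 0]}, {"travel": [0, 3, -97], "angular": [0, 0.003, 0]}])

```text
clock: 19.63
tcp_pos: [0.548, 0.0909, 0.0633]
orientation: [-3.137, -0.002, 1.376]
ft_force: [0.5, 0.5, -0.3]
opening: 0.553
grasp_force: 0.0
```

Call:
jog_arm(rows=[{"travel": [0, 0, 0], "angular": [0, 0, 0]}, {"travel": [0, 0, 0], "angular": [0, 0, 0]}, {"travel": [0, 0, 0], "angular": [0, 0, 0]}, {"travel": [0, 0, 0], "angular": [0, 0, 0]}, {"travel": [0, 0, 0], "angular": [0, 0, 0]}, {"travel": [0, 0, 0], "angular": [0, 0, 0]}], grip=0, newtons=40)

```text
clock: 20.13
tcp_pos: [0.5496, 0.091, 0.0654]
orientation: [-3.141, -0.003, 1.376]
ft_force: [3.3, -0.3, -1.2]
opening: 0.195
grasp_force: 40.0
```

Call:
jog_arm(rows=[{"travel": [-4, 0.8, 0], "angular": [0, 0, 0]}, {"travel": [-8, 1.6, 0], "angular": [0, 0, 0]}, {"travel": [-12, 2.3, 0], "angular": [0, 0, 0]}, {"travel": [-16, 3.1, 0], "angular": [0, 0, 0]}, {"travel": [-20, 3.9, 0], "angular": [0, 0, 0]}, {"travel": [-23.5, 4.6, 0], "angular": [0, 0, 0]}, {"travel": [-23.5, 4.6, 0], "angular": [0, 0, 0]}, {"travel": [-23.5, 4.6, 0], "angular": [0, 0, 0]}])

```text
clock: 20.8
tcp_pos: [0.526, 0.0957, 0.0654]
orientation: [-3.141, -0.003, 1.376]
ft_force: [6.3, -1.0, 0.1]
opening: 0.197
grasp_force: 40.0
```

```bash
cat > chk.py <<'E'
from m import *
s=shot("side");S=get_state();p=S["tcp_pos"];print(p,S["opening"],S["ft_force"],S["clock"])
F=s["frame"]
m=mask(F,(45,120,60),(80,255,255),(300,225,345,255)); print("clip",cen(m),cv2.boxPoints(cv2.minAreaRect(cv2.findNonZero(m))).round(1).tolist())
m=mask(F,(0,120,50),(8,255,255),(300,205,350,255)); pts=cv2.findNonZero(m); print("pointer",cv2.boxPoints(cv2.minAreaRect(pts)).round(1).tolist(), {int(v):round(float(pts[pts[:,0,1]==v][:,0,0].mean()),1) for v in np.unique(pts[:,0,1])})
R=np.array([[np.cos(.1953),np.sin(.1953)],[-np.sin(.1953),np.cos(.1953)]]);o=np.array([0.61305612,0.1592453])
for x in(-.070,-.074,-.078): print(x,"pointer tip exp px",proj(s,[*(o+R@[x,-.135]),.06]),"foot",proj(s,[*(o+R@[x,-.095]),.06]),"mark",proj(s,[*(o+R@[x,-.14]),.033]))
E
python3 chk.py
```

```text
[0.52604875 0.09563579 0.06538456] 0.19483984216973935 [ 5.79402778 -1.13817154 -0.51875077] 20.85
clip (np.float64(327.0), np.float64(241.0), 1) [[327.0, 241.0], [327.0, 241.0], [327.0, 241.0], [327.0, 241.0]]
pointer [[328.1000061035156, 235.60000610351562], [331.0, 221.0], [332.8999938964844, 221.39999389648438], [330.0, 236.0]] {221: 331.0, 222: 331.5, 223: 331.5, 224: 331.0, 225: 331.0, 226: 331.0, 227: 330.5, 228: 330.5, 229: 330.5, 230: 330.5, 231: 330.0, 232: 330.0, 233: 330.0, 234: 330.0, 235: 330.0, 236: 330.0}
-0.07 pointer tip exp px [331.46683938 228.81825532] foot [332.97231934 218.50414695] mark [331.3556559  238.75685629]
-0.074 pointer tip exp px [329.80319338 228.72719462] foot [331.35486877 218.41909654] mark [329.70967345 238.66337208]
-0.078 pointer tip exp px [328.14069347 228.63619665] foot [329.73850119 218.33410308] mark [328.06481291 238.5699516 ]
```

Call:
jog_arm(rows=[{"travel": [-0.7, 0.1, 0], "angular": [0, 0, 0]}, {"travel": [-0.7, 0.1, 0], "angular": [0, 0, 0]}, {"travel": [-0.7, 0.1, 0], "angular": [0, 0, 0]}, {"travel": [-0.7, 0.1, 0], "angular": [0, 0, 0]}, {"travel": [-0.7, 0.1, 0], "angular": [0, 0, 0]}, {"travel": [-0.7, 0.1, 0], "angular": [0, 0, 0]}, {"travel": [-0.7, 0.1, 0], "angular": [0, 0, 0]}, {"travel": [-0.7, 0.1, 0], "angular": [0, 0, 0]}])

```text
clock: 21.52
tcp_pos: [0.5255, 0.0958, 0.0654]
orientation: [-3.141, -0.003, 1.376]
ft_force: [5.0, 0.6, -0.9]
opening: 0.195
grasp_force: 40.0
```

```bash
python3 - <<'E'
import chk
from m import *
s=chk.s; m=mask(s["frame"],(40,60,20),(85,255,255),(300,225,345,255)); print("clip loose",cen(m)); a=cv2.imread("pics/side0.png")[:,:,::-1].copy(); m=mask(a,(40,60,20),(85,255,255),(300,225,345,255)); print("clip loose at start",cen(m), {int(v):np.nonzero(m[v])[0].tolist() for v in np.unique(np.nonzero(m)[0])})
m=mask(s["frame"],(105,120,50),(130,255,255),(340,200,460,400)); print("sleeve",cen(m))
E
```

```text
[0.52550316 0.09574401 0.065392  ] 0.19751897306885755 [ 6.02422686 -1.06316404 -0.42449179] 21.5667
clip (np.float64(327.0), np.float64(241.0), 1) [[327.0, 241.0], [327.0, 241.0], [327.0, 241.0], [327.0, 241.0]]
pointer [[328.3999938964844, 233.6999969482422], [330.5, 220.89999389648438], [332.1000061035156, 221.1999969482422], [330.0, 234.0]] {221: 331.0, 222: 331.0, 223: 331.0, 224: 331.0, 225: 331.0, 226: 330.5, 227: 330.5, 228: 330.5, 229: 330.0, 230: 329.5, 231: 329.5, 232: 329.5, 233: 330.0, 234: 330.0}
-0.07 pointer tip exp px [331.46683938 228.81825532] foot [332.97231934 218.50414695] mark [331.3556559  238.75685629]
-0.074 pointer tip exp px [329.80319338 228.72719462] foot [331.35486877 218.41909654] mark [329.70967345 238.66337208]
-0.078 pointer tip exp px [328.14069347 228.63619665] foot [329.73850119 218.33410308] mark [328.06481291 238.5699516 ]
clip loose (np.float64(328.72093023255815), np.float64(241.65116279069767), 43)
clip loose at start (np.float64(329.0), np.float64(241.33333333333334), 42) {236: [329, 330], 237: [329, 330], 238: [329, 330], 239: [327, 328, 329, 330, 331], 240: [327, 328, 329, 330, 331], 241: [327, 328, 329, 330, 331], 242: [327, 328, 329, 330, 331], 243: [327, 328, 329, 330, 331], 244: [326, 327, 328, 329, 330, 331], 245: [327, 328, 329, 330, 331]}
sleeve (np.float64(409.9848484848485), np.float64(302.85858585858585), 198)
```

```bash
python3 -c "from cell import *; print(job_done())"
```

```text
the job is handed in; nothing more can be done
None
```

I stirred the beads, left the rod standing in the green jar, and handed the job in with the gripper still holding the shutter slide at the green mark; no verdict came back.

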